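# Wedge the rocking hot plate

### The arm

A 6-joint arm with a two-finger parallel gripper is mounted at the origin on the work surface. World frame = base frame: x ahead of the robot, y to its left, z up, the work surface at z = 0. Lengths are in m, angles in rad, forces in N, time in s.
With the tool pointing down it reaches from about 0.325 to 0.9 m from the base axis. Payload 6.1 kg.
Tool frame: the origin (TCP) lies midway between the tips of the shut fingers; the grasp point (between the pads) lies 19 mm behind it; z points along the fingers, y is the line along which they close (so a half turn about z gives the same grasp; the last joint's range is limited). The gripper opens to 87 mm and grips with 3 to 60 N. Pads are 19 mm wide; open, the fingers measure 117 mm over their backs; the gripper's body (75 mm by 190 mm) begins 51 mm behind the grasp point.
Start: joints at [-1.288, 0.22, 1.526, -0, 1.395, -0.126], TCP at [0.248, -0.573, 0.223] pointing down, gripper open.
Joint ranges: [-2.98, 2.98], [-0.91, 2.08], [0.09, 2.57], [-1.24, 4.39], [0.2, 2.65], [-2.68, 2.68]. Speed limits (rad/s): [2.57, 2.57, 3.01, 3.14, 3.14, 3.14].

### API

Orientations are given as a 3x3 rotation matrix whose columns are the frame's x, y, z axes.
In Python, from bench import * gives the robot as it stands.
- The arm moves only by the tool move_arm, never from a script. Its argument "moves" is one flat list of numbers, 7 for each row, row after row: the gripper's target within -1 to 1 (fully open at 1, half-way at 0, shut at -1), then the shift along the tool's x, y, z in cm, then the turn, a rotation vector about the tool's x, y, z in degrees. In form: [fingers, x, y, z, wx, wy, wz, fingers, x, y, z, wx, wy, wz, ...]. A call has 1 to 10 rows; each row is the pose to reach, as a shift and turn from the pose commanded when the call began, along the tool's axes at that moment; what a row does not reach only later rows make up. A row lasts 1/8 s, in which the tool goes at most 62.5 mm and 10.7 degrees, less where a joint would pass 70% of its speed; a pose out of reach is approached as far as the arm can. A call with a gripper value outside its range is refused whole. The fingers move at their own pace and stop on an object; "squeeze" is the grip in N (left out, the last holds). Time passes only in rows, so rows that repeat a pose let the fingers close. It gives the time, the measured TCP pose, the force, the opening and the grip force at its end, in the units of the state.
- sense(): the state, without advancing time (a new reading comes with each control period).
- read_camera(name): name is "side" or "top"; returns a dict with "frame" (384x512x3 uint8, red, green, blue), "fx", "fy", "cx", "cy" (pixels), "extrinsics" (4x4, takes a point from camera to world coordinates). Camera axes: x right, y up, looking along -z (the intrinsics and any distortion apply to the point x, -y, -z); pixel columns grow to the right and rows downward; lengths in m; the calibration is good to about 2 mm. A picture is of the moment at which its call begins. There is no depth.
- hand_in(): hands the job in; it is judged then, once.
The state is a dict: "clock": time; "qpos": joint angles; "qd": joint speeds; "joint_torque": joint torques, N m; "eef_pos": TCP position; "orientation": TCP orientation; "ft_force": force on the tool from outside, world axes, zero at the start; "ft_torque": the same for the moment, N m; "width": opening from 0.0 (shut) to 1.0 (fully open); "grasp_force": force on a finger pad.
Only numpy, scipy, OpenCV 4.12 (cv2) and the standard library are available. Lean on these libraries where they do the work, as an engineer would, in place of code of your own. Each camera call takes 0.05 s, during which the arm holds its last target. There are 200 camera calls.

### The job

In this candle workshop the cold hot plate rocks because the cork pad under one of its two front feet is missing. Push the wooden wedge along the table, thin end first, under that foot until the plate no longer rocks and sits level, without lifting the wedge, shoving the plate about or disturbing the other things. Test it with the fingertips: press firmly down on that corner of the plate, and finish while still holding it pressed (about 5 to 15 N), with the corner not giving way and nothing but the plate being touched.

Things in the scene. Friction and masses are not known exactly. Their poses are not given: they have to be found in the camera images.
- hotplate: White hot plate, loose, 1.6 to 2.6 kg, casing 230 x 230 mm, front (black knob) towards the robot. Origin: centre of the square, level with the undersides of its feet; z up, x front to back, y to its left. Flat casing top, where corners are pressed: 67 mm above the origin; top of the black ring (156 mm across, centred): 79 mm. Four rubber feet, 24 x 24 x 12 mm high, centred at x, y = +-95 mm.
- mark: Flat dark brown square stain, 50 x 50 mm, on the table where the cork pad is missing, under the unsupported front foot (left or right), which hangs 9 to 12 mm above it (varies). Origin: its centre, on the table, below the foot's centre; x points from the plate's front to its back. The plate rests level; 2 to 3 N down on this corner makes it dip until the foot meets the table.
- pad_front: Light cork pad, 50 x 50 mm, fixed to the table under the other front foot, its top 9 to 12 mm above the table. Origin: centre of its underside. Leave it alone.
- wedge: Loose light-brown wooden wedge, 110 mm long, 50 wide, 120 g, on the table in front of the unsupported foot, roughly aimed at it. Origin: centre of its underside; x points to the thin end, z up. Its top slopes straight from 23 mm high at the thick end (x = -55 mm) to 3 mm at the thin end (x = +55 mm).
- wedge_tip (a point): Middle of the lower edge of the wedge's thin end. The thin end ends up beyond the foot. Once the wedge is snug the push needed rises from about 1 N to 6 N or more and the corner no longer dips; much harder pushing jacks the plate up. The wedge does not slip back by itself.
- wedge_tail (a point): Middle of the flat upright face of the wedge's thick end, 11 mm above the table: push here.
- jar_lid: Dark wooden jar lid lying flat, 76 mm across, 14 mm high. Leave it alone.
- raspberry: Red wax raspberry, 38 mm across, 32 mm high, standing in front of the middle of the hot plate. Leave it alone.
- tumbler: Glass tumbler, 84 mm across, 100 mm high. Leave it alone.
- jar: Glass jar with dark wooden lid, 72 mm across, 85 mm high. Leave it alone.
- wax_bar: Pale bar of wax, 50 x 220 x 45 mm. Leave it alone.
- wax_flower: White and lilac wax flower, 90 mm across, about 40 mm high. Leave it alone.
- blue_candle: Small lilac wax blueberry, 28 mm across. Leave it alone.
There are look-alikes about, which are no part of the job. What is meant by the wedge is not red or turquoise, and is the larger of those in its own colour.

How it is judged:
On the way:
1. the thin end of the wedge comes under the unsupported foot, the fingers off the plate (horizontal distance between wedge_tip and mark below 0.03 m and contact force between the fingers and hotplate below 0.5 N), for 0.05 s.
At the end, for the whole second after the job is handed in: Fingers press the plate with over 3 N within 60 mm (from above) of the mark and do not touch the wedge; the wedge bears over 1 N of the plate, its thin end within 70 mm of the mark; the plate is within 0.012 rad of level; both are at rest (contact force between the fingers and hotplate above 3 N and horizontal distance between the grasp point and mark below 0.06 m and contact force between wedge and hotplate above 1 N and horizontal distance between wedge_tip and mark below 0.07 m and angle between hotplate's own z axis and vertical below 0.012 rad and linear speed of each of hotplate, wedge below 0.02 m/s and contact force between the fingers and wedge below 0.5 N); the arm keeps its last pose, push and grip.
It fails at once if the wedge is lifted off the table (by more than 15 mm) or tipped over (height (world z) of wedge above 0.015 m or angle between wedge's own z axis and vertical above 0.35 rad).
It fails at once if the hot plate is shoved or lifted more than 30 mm, or tipped by more than 0.15 rad (distance of hotplate from where it was at the start of the episode above 0.03 m or angle between hotplate's own z axis and vertical above 0.15 rad).
It fails at once if another thing on the table is moved more than 30 mm (distance of any of jar_lid, raspberry, tumbler, jar, wax_bar, wax_flower, blue_candle from where it was at the start of the episode above 0.03 m).
It also fails if it takes over 43 s, if anything falls off the work surface, if the arm or the gripper's body presses on something with over 40 N, if the wrist force passes 120 N, or if a joint passes its speed limit or range.

## Working session

There is one attempt and no reset: what is moved stays moved. The work goes in short steps, Python scripts to look and compute and a tool call to move; the robot and the scene stay as the last step left them, time stands still between calls to the robot, and variables do not carry over. Pictures are saved under pics/ and viewed, at most 10 in all, crops included, and the job is handed in when it is done.

Besides the shell and the picture viewer there is one more tool, called as name(argument=value, ...) on one line, values as JSON. move_arm: Moves the arm, as the interface text tells. Its arguments: {"type":"object","properties":{"moves":{"type":"array","items":{"type":"number"}},"squeeze":{"type":"number"}},"required":["moves"]}

```bash
mkdir -p pics
cat > h.py <<'E'
from bench import *
import numpy as np, cv2
def ray(c,u,v):
    E=np.array(c["extrinsics"]); d=np.array([(u-c["cx"])/c["fx"],-(v-c["cy"])/c["fy"],-1.])
    return E[:3,3],E[:3,:3]@d
def onz(c,u,v,z):
    o,d=ray(c,u,v); return o+d*(z-o[2])/d[2]
def proj(c,p):
    E=np.array(c["extrinsics"]); q=E[:3,:3].T@(np.array(p)-E[:3,3]); return c["cx"]+c["fx"]*q[0]/-q[2], c["cy"]-c["fy"]*q[1]/-q[2]
E
python3 - <<'E'
from h import *
for n in("top","side"):
    c=read_camera(n); cv2.imwrite(f"pics/{n}0.png",c["frame"][:,:,::-1]); print(n,{k:v for k,v in c.items() if k!="frame"})
    np.save(f"{n}0.npy",c,allow_pickle=True)
s=sense(); print({k:np.round(v,3) for k,v in s.items()})
E
```

```text
top {'fx': 376.20257530696347, 'fy': 376.20257530696347, 'cx': 259.87181122971333, 'cy': 187.97363869631408, 'extrinsics': array([[-7.17889079e-02,  9.77258140e-01, -1.99531651e-01,
         3.17289558e-01],
       [-9.97418389e-01, -6.99955477e-02,  1.60368448e-02,
        -3.55592677e-04],
       [ 1.70580988e-03,  2.00167806e-01,  9.79760144e-01,
         1.15197124e+00],
       [ 0.00000000e+00,  0.00000000e+00,  0.00000000e+00,
         1.00000000e+00]])}
side {'fx': 360.78032112191534, 'fy': 360.78032112191534, 'cx': 258.7579124951242, 'cy': 196.01625772211165, 'extrinsics': array([[ 0.98754757,  0.11425306, -0.10814817,  0.43792184],
       [-0.15719438,  0.74416122, -0.64924109, -0.59911571],
       [ 0.0063019 ,  0.65815675,  0.75285455,  0.75067775],
       [ 0.        ,  0.        ,  0.        ,  1.        ]])}
{'clock': np.float64(0.1), 'qpos': array([-1.288,  0.221,  1.527,  0.   ,  1.395, -0.126]), 'qd': array([-0.   , -0.001, -0.001, -0.001,  0.001, -0.001]), 'joint_torque': array([ 1.0000e-03, -4.9595e+01, -3.8852e+01,  7.0000e-02,  5.2000e-02,
       -0.0000e+00]), 'eef_pos': array([ 0.248, -0.573,  0.222]), 'orientation': array([[ 0.918,  0.397, -0.   ],
       [ 0.397, -0.918,  0.002],
       [ 0.   , -0.002, -1.   ]]), 'ft_force': array([ 0.09 , -0.816, -0.419]), 'ft_torque': array([-0.018,  0.003, -0.023]), 'grasp_force': np.float64(0.0), 'width': np.float64(1.0)}
```

View pics/top0.png

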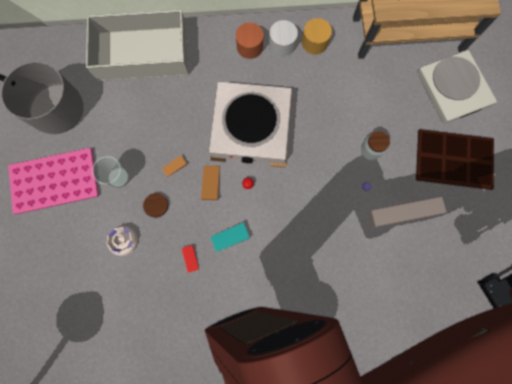

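View pics/side0.png

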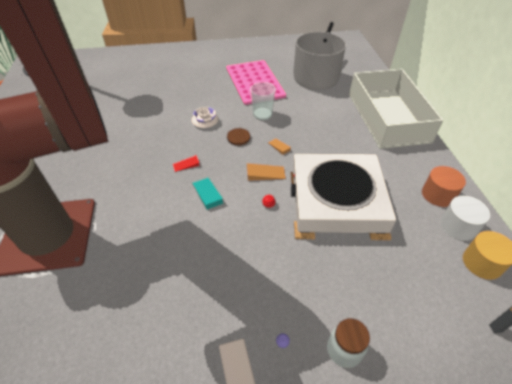

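The top view shows the plate around (252,120) and the wedge around (210,183), with a dark stain at the plate's left front (217,157). A light pad shows at the right front (278,164), and the raspberry is at (248,183). The smaller look-alike wedge is at (175,165). The side view agrees.

```bash
cat > m.py <<'E'
from h import *
def blob(c,lo,hi,near):
    hsv=cv2.cvtColor(c["frame"],cv2.COLOR_RGB2HSV); m=cv2.inRange(hsv,lo,hi)
    cs,_=cv2.findContours(m,cv2.RETR_EXTERNAL,cv2.CHAIN_APPROX_NONE)
    cs=[k for k in cs if cv2.contourArea(k)>30]
    return min(cs,key=lambda k:np.hypot(*(k[:,0].mean(0)-near)))
if __name__=="__main__":
    t=np.load("top0.npy",allow_pickle=True).item(); s=np.load("side0.npy",allow_pickle=True).item()
    for c,nw,npl in((t,(210,183),(252,110)),(s,(266,172),(340,185))):
        k=blob(c,(8,120,80),(22,255,255),nw); r=cv2.minAreaRect(k); b=cv2.boxPoints(r)
        print("wedge px",np.round(r[0],1),np.round(b,1).tolist(),cv2.contourArea(k))
        for p in b: print("  ",np.round(onz(c,*p,0),3),np.round(onz(c,*p,.02),3))
        k=blob(c,(0,0,175),(179,50,255),npl)
        a=cv2.approxPolyDP(cv2.convexHull(k),6,True)[:,0]
        print("plate",a.tolist()); 
        for p in a: print("  ",np.round(onz(c,*map(float,p),.077),3))
    k=blob(t,(0,0,0),(179,255,45),(252,118)); print("disc",np.round(onz(t,*cv2.fitEllipse(k)[0],.078),3))
    k=blob(s,(0,0,0),(179,255,45),(342,183)); print("disc side",np.round(onz(s,*cv2.fitEllipse(k)[0],.09),3),np.round(onz(s,*cv2.fitEllipse(k)[0],.088),3))
    k=blob(t,(0,150,80),(6,255,255),(248,183)); print("rasp",np.round(onz(t,*k[:,0].mean(0),.016),3))
    a=cv2.resize(t["frame"][130:210,150:300],None,fx=4,fy=4,interpolation=3)
    b=cv2.resize(s["frame"][140:250,230:330],None,fx=3,fy=3,interpolation=3)
    im=np.zeros((330+320,600,3),np.uint8); im=np.zeros((600,800,3),np.uint8)
    a=cv2.resize(a,(490,261)); im[:261,:490]=a; im[265:595,:300]=b
    cv2.imwrite("pics/crop0.png",im[:,:,::-1])
E
python3 m.py
```

```text
wedge px [210.2 182.2] [[201.1999969482422, 198.3000030517578], [203.39999389648438, 165.10000610351562], [219.10000610351562, 166.10000610351562], [216.89999389648438, 199.39999389648438]] 475.5
   [0.532 0.165 0.   ] [0.528 0.162 0.02 ]
   [0.638 0.154 0.   ] [0.633 0.151 0.02 ]
   [0.631 0.104 0.   ] [0.626 0.102 0.02 ]
   [0.525 0.116 0.   ] [0.522 0.114 0.02 ]
plate [[218, 82], [290, 89], [284, 158], [210, 151]]
   [0.879 0.087 0.077]
   [ 0.84  -0.133  0.077]
   [ 0.622 -0.096  0.077]
   [0.659 0.122 0.077]
wedge px [266.  171.5] [[248.0, 164.0], [284.0, 164.0], [284.0, 179.0], [248.0, 179.0]] 442.5
   [0.534 0.179 0.   ] [0.531 0.158 0.02 ]
   [0.641 0.163 0.   ] [0.635 0.142 0.02 ]
   [0.628 0.102 0.   ] [0.623 0.083 0.02 ]
   [0.525 0.117 0.   ] [0.523 0.098 0.02 ]
plate [[293, 154], [377, 154], [395, 219], [298, 219]]
   [0.652 0.12  0.077]
   [0.883 0.085 0.077]
   [ 0.841 -0.138  0.077]
   [ 0.615 -0.103  0.077]
disc [ 0.754 -0.005  0.078]
disc side [ 0.747 -0.017  0.09 ] [ 0.748 -0.015  0.088]
rasp [0.351 0.203 0.016]
```

View pics/crop0.png

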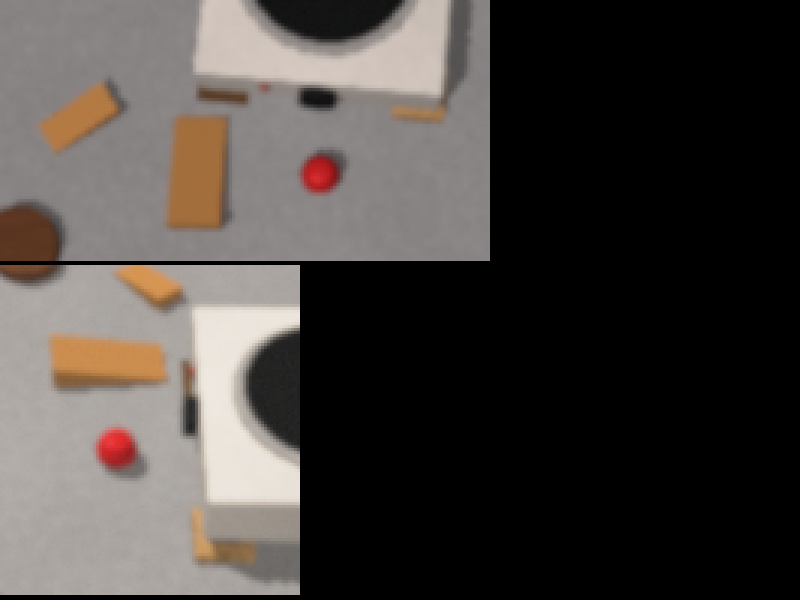

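The stain's front edge shows at about (218,161) in the top view. The wedge points roughly at it but sits about 20 mm to the left. I'll align it between the fingers while it stays on the table, then push.

move_arm(moves=[1, 55.5, -53.5, 8, 0, 0, 29.5, 1, 55.5, -53.5, 8, 0, 0, 29.5, 1, 55.5, -53.5, 8, 0, 0, 29.5, 1, 55.5, -53.5, 8, 0, 0, 29.5, 1, 55.5, -53.5, 8, 0, 0, 29.5, 1, 55.5, -53.5, 8, 0, 0, 29.5, 1, 55.5, -53.5, 8, 0, 0, 29.5, 1, 55.5, -53.5, 8, 0, 0, 29.5, 1, 55.5, -53.5, 8, 0, 0, 29.5, 1, 55.5, -53.5, 8, 0, 0, 29.5])

```text
clock: 1.35
eef_pos: [0.4879, 0.0024, 0.1578]
orientation: [[0.994, -0.106, 0.0], [-0.106, -0.994, -0.0], [0.0, 0.0, -1.0]]
ft_force: [1.5, -0.7, 1.0]
width: 0.997
grasp_force: 0.0
```

Run:
```python
from m import *
t=np.load("top0.npy",allow_pickle=True).item(); s=np.load("side0.npy",allow_pickle=True).item()
for u,v in((210.3,161.5),(225.6,162.3),(210.3,157.3)): print("stain",onz(t,u,v,0).round(3))
R=lambda a:np.array([[np.cos(a),-np.sin(a)],[np.sin(a),np.cos(a)]])
tc=[(218,82),(290,89),(284,158),(210,151)];sc=[(293,154),(377,154),(395,219),(298,219)]
for c,p in((t,tc),(s,sc)):
    P=np.array([onz(c,*map(float,q),.077)[:2] for q in p]); print(P.mean(0).round(4))
c=np.array([.749,-.007]); print("mark",c+R(-.16)@[-.095,.095], "stain front",c+R(-.16)@[-.12,.12],c+R(-.16)@[-.12,.07])
print("rasp",onz(t,248,183,.016),onz(s,268.5,201,.016))
st=sense(); print(st["clock"],st["eef_pos"].round(4),st["orientation"].round(3).tolist(),st["qpos"].round(2))
```

```text
stain [0.649 0.131 0.   ]
stain [0.642 0.083 0.   ]
stain [0.662 0.131 0.   ]
[ 0.75   -0.0049]
[ 0.7476 -0.0091]
mark [0.67034864 0.10192182] stain front [0.64965091 0.13058546] [0.641685   0.08122409]
rasp [0.5669012  0.01651628 0.016     ] [0.56641877 0.01302256 0.016     ]
1.35 [0.4879 0.0024 0.1578] [[0.994, -0.106, 0.0], [-0.106, -0.994, -0.0], [0.0, 0.0, -1.0]] [-0.16 -0.05  1.94 -0.    1.25  1.52]
```

move_arm(moves=[1, 4.3, -14, 4, 0, 0, 0, 1, 4.3, -14, 4, 0, 0, 0, 1, 4.3, -14, 4, 0, 0, 0, 1, 4.3, -14, 4, 0, 0, 0, 1, 4.3, -14, 4, 0, 0, 0])

```text
clock: 1.98
eef_pos: [0.5447, 0.1343, 0.1178]
orientation: [[0.994, -0.106, -0.001], [-0.106, -0.994, -0.0], [-0.001, 0.001, -1.0]]
ft_force: [-0.9, -0.2, 0.7]
width: 0.999
grasp_force: 0.0
```

move_arm(moves=[1, 0, -0.3, 5, 0, 0, 0, 1, 0, -0.3, 8, 0, 0, 0, 1, 0, -0.3, 10.5, 0, 0, 0, 1, 0, -0.3, 11.1, 0, 0, 0, 1, 0, -0.3, 11.1, 0, 0, 0])

```text
clock: 2.6
eef_pos: [0.5458, 0.1371, 0.0077]
orientation: [[0.994, -0.107, 0.0], [-0.107, -0.994, -0.0], [0.0, 0.0, -1.0]]
ft_force: [-0.8, 0.0, 1.3]
width: 0.999
grasp_force: 0.0
```

move_arm(moves=[-0.2, 0, 0, 0, 0, 0, 0, -0.2, 0, 0, 0, 0, 0, 0, -0.2, 0, 0, 0, 0, 0, 0, -0.2, 0, 0, 0, 0, 0, 0, -0.2, 0, 0, 0, 0, 0, 0, -0.2, 0, 0, 0, 0, 0, 0], squeeze=5)

```text
clock: 3.35
eef_pos: [0.5455, 0.1379, 0.0071]
orientation: [[0.994, -0.106, -0.0], [-0.106, -0.994, -0.0], [-0.0, 0.0, -1.0]]
ft_force: [-0.4, 0.2, 2.1]
width: 0.572
grasp_force: 5.0
```

Run:
```python
from m import *
for n in("top","side"):
    c=read_camera(n); np.save(f"{n}1.npy",c,allow_pickle=True)
    if n=="side": cv2.imwrite("pics/s1.png",cv2.resize(c["frame"][100:260,180:420],None,fx=3,fy=3,interpolation=3)[:,:,::-1])
    else: cv2.imwrite("pics/t1.png",c["frame"][:,:,::-1])
```

```text
(no output)
```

View pics/s1.png

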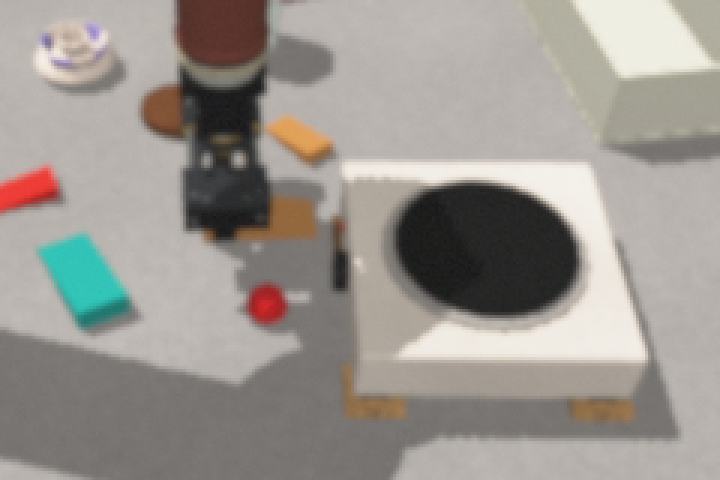

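Holding the wedge (49.8 mm wide, correct). Next I'll slide it sideways in line with the foot.

move_arm(moves=[-0.2, 0.1, 0.4, 0, 0, 0, 1, -0.2, 0.2, 0.8, 0, 0, 0, 2, -0.2, 0.2, 1.2, 0, 0, 0, 3, -0.2, 0.2, 1.5, 0, 0, 0, 3, -0.2, 0.2, 1.5, 0, 0, 0, 3])

```text
clock: 4.08
eef_pos: [0.5461, 0.1223, 0.0071]
orientation: [[0.987, -0.158, 0.0], [-0.158, -0.987, -0.0], [0.0, 0.0, -1.0]]
ft_force: [-0.4, -0.7, 2.9]
width: 0.57
grasp_force: 5.0
```

move_arm(moves=[-0.2, 0.5, 0, 0, 0, 0, 0, -0.2, 1, 0, 0, 0, 0, 0, -0.2, 1.5, 0, 0, 0, 0, 0, -0.2, 2, 0, 0, 0, 0, 0, -0.2, 2.5, 0, 0, 0, 0, 0, -0.2, 3, 0, 0, 0, 0, 0, -0.2, 3.5, 0, 0, 0, 0, 0, -0.2, 3.5, 0, 0, 0, 0, 0])

```text
clock: 5.08
eef_pos: [0.5807, 0.1172, 0.0069]
orientation: [[0.987, -0.158, -0.0], [-0.158, -0.987, -0.0], [-0.0, 0.0, -1.0]]
ft_force: [1.4, 0.3, 2.3]
width: 0.574
grasp_force: 5.0
```

Run:
```python
from m import *
for n in("top","side"):
    c=read_camera(n); np.save(f"{n}2.npy",c,allow_pickle=True)
    if n=="side": cv2.imwrite("pics/s2.png",cv2.resize(c["frame"][140:260,220:400],None,fx=4,fy=4,interpolation=3)[:,:,::-1])
```

```text
(no output)
```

View pics/s2.png

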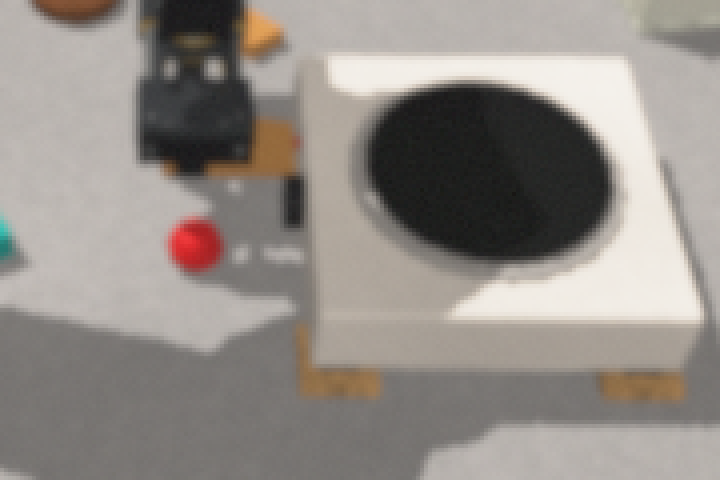

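The wedge follows straight, its tip now under the casing edge (crop (298,150)). Nothing else has been disturbed. I'll advance another 15 mm, then release and push on the tail.

move_arm(moves=[-0.2, 0.4, 0, 0, 0, 0, 0, -0.2, 0.8, 0, 0, 0, 0, 0, -0.2, 1.2, 0, 0, 0, 0, 0, -0.2, 1.5, 0, 0, 0, 0, 0, -0.2, 1.5, 0, 0, 0, 0, 0])

```text
clock: 5.8
eef_pos: [0.5956, 0.1148, 0.0068]
orientation: [[0.987, -0.158, 0.0], [-0.158, -0.987, -0.0], [0.0, -0.0, -1.0]]
ft_force: [-0.6, -0.1, -1.7]
width: 0.575
grasp_force: 5.0
```

move_arm(moves=[0.6, 0, 0, 0, 0, 0, 0, 0.6, 0, 0, 0, 0, 0, 0, 0.6, 0, 0, 0, 0, 0, 0, 0.6, 0, 0, -4, 0, 0, 0, 0.6, -2, 0, -6, 0, 0, 0, -1, -6, 0, -6, 0, 0, 0, -1, -6, 0, -6, 0, 0, 0, -1, -6, 0, -6, 0, 0, 0, -1, -6, 0, -6, 0, 0, 0, -1, -6, 0, -6, 0, 0, 0])

```text
clock: 7.05
eef_pos: [0.5368, 0.1242, 0.067]
orientation: [[0.987, -0.158, 0.0], [-0.158, -0.987, -0.0], [0.0, -0.0, -1.0]]
ft_force: [-0.0, -0.6, 0.8]
width: 0.317
grasp_force: 0.0
```

Run:
```python
from m import *
for n in("top","side"):
    c=read_camera(n); np.save(f"{n}3.npy",c,allow_pickle=True)
    k=blob(c,(8,120,60),(22,255,255),proj(c,(.58,.117,.01))); r=cv2.boxPoints(cv2.minAreaRect(k)); print(n,cv2.contourArea(k))
    for p in r: print("  ",p.round(1),onz(c,*map(float,p),0).round(3),onz(c,*map(float,p),.02).round(3))
    if n=="top": cv2.imwrite("pics/t3.png",cv2.resize(c["frame"][90:230,140:310],None,fx=4,fy=4,interpolation=3)[:,:,::-1])
st=sense(); print(st["clock"],st["eef_pos"].round(4),st["width"],st["ft_force"].round(2))
```

```text
top 122.5
   [143.3 214.5] [0.494 0.345 0.   ] [0.491 0.339 0.02 ]
   [144.5 194.6] [0.557 0.34  0.   ] [0.553 0.335 0.02 ]
   [153.2 195.1] [0.553 0.314 0.   ] [0.549 0.308 0.02 ]
   [152.  215.1] [0.491 0.318 0.   ] [0.488 0.313 0.02 ]
side 319.5
   [265.4 181.9] [ 0.573  0.098 -0.   ] [0.569 0.08  0.02 ]
   [266.1 167.7] [0.585 0.155 0.   ] [0.581 0.135 0.02 ]
   [293.3 168.9] [0.664 0.138 0.   ] [0.658 0.118 0.02 ]
   [292.7 183.1] [ 0.649  0.082 -0.   ] [0.644 0.064 0.02 ]
7.15 [0.5364 0.1243 0.0669] 0.22705145388086964 [-0.12  0.05  0.36]
```

View pics/t3.png

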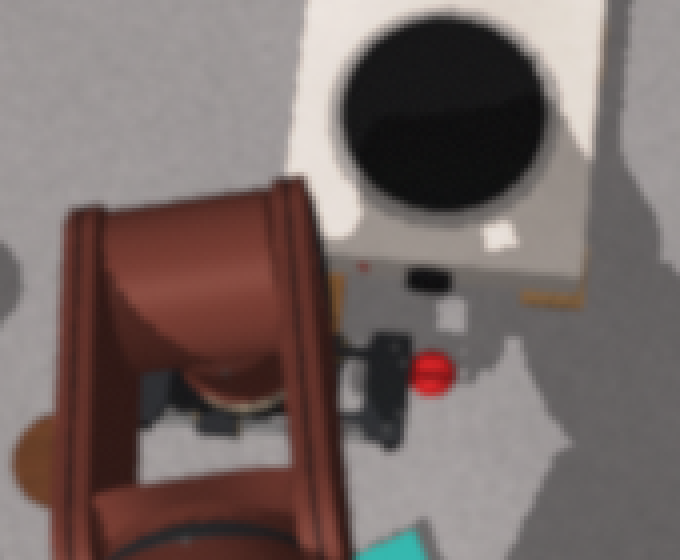

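move_arm(moves=[-1, 0, 0, 3, 0, 0, 0, -1, 0, 0, 5.7, 0, 0, 0, -1, 0, 0, 5.7, 0, 0, 0, -1, 1, 0, 5.7, 0, 0, 0, -1, 1.6, 0, 5.7, 0, 0, 0, -1, 1.6, 0, 5.7, 0, 0, 0])

```text
clock: 7.9
eef_pos: [0.5536, 0.1218, 0.0113]
orientation: [[0.987, -0.158, 0.003], [-0.158, -0.987, 0.0], [0.002, -0.001, -1.0]]
ft_force: [-0.1, 0.2, 1.0]
width: 0.005
grasp_force: 0.0
```

move_arm(moves=[-1, 0.3, 0, 0, 0, 0, 0, -1, 0.6, 0, 0, 0, 0, 0, -1, 0.9, 0, 0, 0, 0, 0, -1, 1.2, 0, 0, 0, 0, 0, -1, 1.5, 0, 0, 0, 0, 0, -1, 1.5, 0, 0, 0, 0, 0])

```text
clock: 8.65
eef_pos: [0.5668, 0.1195, 0.01]
orientation: [[0.987, -0.158, -0.0], [-0.158, -0.987, 0.0], [-0.0, -0.0, -1.0]]
ft_force: [-0.4, -0.3, 0.5]
width: 0.007
grasp_force: 0.0
```

move_arm(moves=[-1, 0.2, 0, 0, 0, 0, 0, -1, 0.4, 0, 0, 0, 0, 0, -1, 0.5, 0, 0, 0, 0, 0, -1, 0.5, 0, 0, 0, 0, 0])

```text
clock: 9.15
eef_pos: [0.5718, 0.1187, 0.01]
orientation: [[0.987, -0.158, 0.0], [-0.158, -0.987, 0.0], [0.0, -0.0, -1.0]]
ft_force: [0.1, 0.3, -0.3]
width: 0.003
grasp_force: 0.1
```

move_arm(moves=[-1, 0.1, 0, 0, 0, 0, 0, -1, 0.2, 0, 0, 0, 0, 0, -1, 0.3, 0, 0, 0, 0, 0])

```text
clock: 9.52
eef_pos: [0.5746, 0.1182, 0.01]
orientation: [[0.987, -0.158, -0.0], [-0.158, -0.987, -0.0], [-0.0, 0.0, -1.0]]
ft_force: [-1.0, 0.1, 0.4]
width: 0.005
grasp_force: 0.3
```

move_arm(moves=[-1, 0.1, 0, 0, 0, 0, 0, -1, 0.2, 0, 0, 0, 0, 0, -1, 0.3, 0, 0, 0, 0, 0])

```text
clock: 9.9
eef_pos: [0.5774, 0.1178, 0.01]
orientation: [[0.987, -0.158, -0.001], [-0.158, -0.987, 0.0], [-0.001, 0.0, -1.0]]
ft_force: [-2.5, 0.8, -0.2]
width: 0.004
grasp_force: 1.1
```

move_arm(moves=[-1, 0.1, 0, 0, 0, 0, 0, -1, 0.2, 0, 0, 0, 0, 0, -1, 0.2, 0, 0, 0, 0, 0])

```text
clock: 10.28
eef_pos: [0.5781, 0.1177, 0.0098]
orientation: [[0.987, -0.158, -0.003], [-0.158, -0.988, 0.0], [-0.003, 0.0, -1.0]]
ft_force: [-6.4, 0.7, 4.4]
width: 0.007
grasp_force: 3.4
```

move_arm(moves=[-1, 0.1, 0, 0, 0, 0, 0, -1, 0.2, 0, 0, 0, 0, 0, -1, 0.2, 0, 0, 0, 0, 0])

```text
clock: 10.65
eef_pos: [0.5784, 0.1177, 0.0097]
orientation: [[0.988, -0.157, -0.007], [-0.157, -0.988, 0.0], [-0.007, 0.001, -1.0]]
ft_force: [-12.8, 1.3, 10.0]
width: 0.006
grasp_force: 6.3
```

Snug: push rose to about 13 N with the wedge stalled. I'll back off, go up, and press on the corner.

move_arm(moves=[-1, -1, 0, 0, 0, 0, 0, -1, -3, 0, 0, 0, 0, 0, -1, -3, 0, -5, 0, 0, 0, -1, -3, 0, -11, 0, 0, 0, -1, 3, 0, -11, 0, 0, 0, -1, 8.8, 0, -11, 0, 0, 0, -1, 8.8, 0, -9, 0, 0, 0, -1, 8.8, 0, -8, 0, 0, 0, -1, 8.8, 0, -8, 0, 0, 0, -1, 8.8, 0, -8, 0, 0, 0])

```text
clock: 11.9
eef_pos: [0.6679, 0.1036, 0.0906]
orientation: [[0.988, -0.157, 0.0], [-0.157, -0.988, 0.0], [0.0, -0.0, -1.0]]
ft_force: [-0.6, -0.3, 0.0]
width: 0.004
grasp_force: 0.0
```

Run:
```python
from m import *
for n in ("side","top"):
    c=read_camera(n); np.save(f"{n}4.npy",c,allow_pickle=True)
    if n=="side": cv2.imwrite("pics/s4.png",cv2.resize(c["frame"][120:260,220:410],None,fx=4,fy=4,interpolation=3)[:,:,::-1])
st=sense(); print(st["eef_pos"].round(4),proj(c,(.55,.1,0)))
```

```text
[0.6685 0.1036 0.0912] (np.float64(221.79642723540243), np.float64(191.24165000445117))
```

View pics/s4.png

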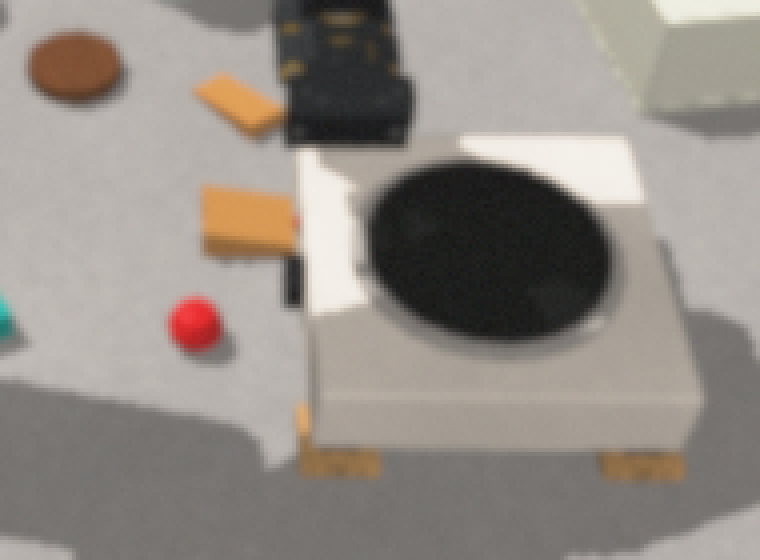

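The wedge sits squarely under the front-left foot, with its thick end at crop (205,220). The gripper is over that corner and the other things haven't moved. Now I'll press gently.

move_arm(moves=[-1, 0, 0, 0.4, 0, 0, 0, -1, 0, 0, 0.8, 0, 0, 0, -1, 0, 0, 1.1, 0, 0, 0, -1, 0, 0, 1.1, 0, 0, 0])

```text
clock: 12.5
eef_pos: [0.668, 0.1032, 0.0784]
orientation: [[0.987, -0.158, -0.001], [-0.158, -0.987, 0.0], [-0.001, 0.0, -1.0]]
ft_force: [0.5, -0.4, 0.0]
width: 0.005
grasp_force: 0.0
```

move_arm(moves=[-1, 0, 0, 0.1, 0, 0, 0, -1, 0, 0, 0.2, 0, 0, 0, -1, 0, 0, 0.2, 0, 0, 0])

```text
clock: 12.88
eef_pos: [0.6685, 0.1033, 0.0771]
orientation: [[0.987, -0.158, 0.0], [-0.158, -0.987, 0.0], [0.0, -0.0, -1.0]]
ft_force: [0.1, 0.3, 0.1]
width: 0.001
grasp_force: 0.0
```

move_arm(moves=[-1, 0, 0, 0.1, 0, 0, 0, -1, 0, 0, 0.1, 0, 0, 0])

```text
clock: 13.12
eef_pos: [0.6685, 0.1033, 0.0771]
orientation: [[0.987, -0.158, 0.0], [-0.158, -0.987, -0.0], [0.0, -0.0, -1.0]]
ft_force: [-3.5, -1.4, 5.5]
width: 0.003
grasp_force: 2.9
```

move_arm(moves=[-1, 0, 0, 0.05, 0, 0, 0, -1, 0, 0, 0.1, 0, 0, 0, -1, 0, 0, 0.1, 0, 0, 0, -1, 0, 0, 0.1, 0, 0, 0])

```text
clock: 13.62
eef_pos: [0.6685, 0.1033, 0.077]
orientation: [[0.987, -0.158, 0.0], [-0.158, -0.987, -0.0], [0.0, 0.0, -1.0]]
ft_force: [-5.2, 0.1, 11.0]
width: 0.007
grasp_force: 5.2
```

move_arm(moves=[-1, 0, 0, 0, 0, 0, 0, -1, 0, 0, 0, 0, 0, 0, -1, 0, 0, 0, 0, 0, 0, -1, 0, 0, 0, 0, 0, 0])

```text
clock: 14.12
eef_pos: [0.6685, 0.1033, 0.077]
orientation: [[0.987, -0.158, 0.0], [-0.158, -0.987, -0.0], [0.0, 0.0, -1.0]]
ft_force: [-4.9, -1.7, 9.9]
width: 0.003
grasp_force: 5.2
```

Holding about 10 N, and the corner doesn't give: z stays at 77.0 mm.

```bash
python3 -c "
from bench import *
print(hand_in())"
```

```text
the job is handed in; nothing more can be done
None
```

The wedge is snug under the front-left foot, and I handed the job in at about 14 s while pressing that corner with about 10 N; it did not give way. The verdict was not shown, and I judged level only from the corner's height (77 mm), not a direct tilt measurement.

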